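Open the sash of the distillation bay to its mark

TASK

Two bench test bays have clear sliding windows. Raise the window of the wide bay (the one with the conical flask) by pushing up under its metal lip until the lip is level with the pointer clip on that bay's upright, and leave it standing there. Leave the narrow bay's window as it is.

Things in the scene. Friction and masses are not known exactly. Their poses are not given: they have to be found in the camera images.
- wide_sash (a joint): How far the wide bay's window is raised, in m: 0 is shut, grows straight up, stop at 0.17. Counterweighted: it needs about 2 to 4 N to move up and stays where it is left. The wide bay is a blue plinth 260 mm wide and 135 mm high, with its flat front facing the robot, two aluminium uprights, 400 mm tall in all, open at the back. The window is a 130 mm tall clear pane in the plane of the plinth's front (10 mm behind it) with a level aluminium lip along its bottom edge.
- wide_lip (a point): Middle of the front edge of the wide window's lip, half-way through its thickness. The lip is a plate 214 mm long (along y), 14 mm thick, and stands out 45 mm towards the robot from the front of the plinth, with nothing below it. 150 mm above the table when shut. Axes: x horizontal, from the lip into the bay; y along the lip; z up.
- pointer (a point): Tip, at mid height, of the black pointer clip (16 mm high, 32 mm wide, with a 5 mm thick nose) clamped around the wide bay's upright on the window's right-hand (-y) end as seen from the robot. Nose tip 30 mm in front of the plinth's front, 119 mm sideways of the middle of the window, beyond the lip's end. The clip is fixed and the lip passes beside it. z up; same axes as the wide bay.
- narrow_lip (a point): Middle of the front edge of the lip of the narrow bay's window: a bay of the same make 180 mm wide, lip 134 mm long. A bystander, to be left as it is.

How it is judged (in metres and radians):
At the end, for the whole second after the job is handed in: The middle of the wide window's lip is within 12 mm of the pointer's height, the window is at rest, and the narrow window's lip is within 10 mm of where it started (z of wide_lip in the frame of pointer between -0.012 and 0.012 m and velocity of joint wide_sash between -0.01 and 0.01 m/s and distance of narrow_lip from where it was at the start of the episode below 0.01 m); the robot touches nothing.
It fails at once if the narrow bay's window is moved by more than 10 mm (distance of narrow_lip from where it was at the start of the episode above 0.01 m).
It also fails if it takes over 32 s, if anything falls off the work surface, if the arm or the gripper's body presses on something with over 40 N, if the wrist force passes 120 N, or if a joint passes its speed limit or range.

ROBOT

A 7-joint arm with a two-finger parallel gripper is mounted at the origin on the work surface. World frame = base frame: x ahead of the robot, y to its left, z up, the work surface at z = 0. Lengths are in m, angles in degrees, forces in N, time in s.
With the tool pointing down it reaches from about 0.425 to 0.875 m from the base axis. Payload 4.7 kg.
Tool frame: the origin (TCP) lies at the very end of the fingers, on their centre line; the grasp point (between the pads) lies 19 mm behind it; z points along the fingers, y is the line along which they close (so a half turn about z gives the same grasp; the last joint's range is limited). The gripper opens to 87 mm and grips with 3 to 60 N. Pads are 19 mm wide; open, the fingers measure 117 mm over their backs; the gripper's body (75 mm by 190 mm) begins 51 mm behind the grasp point.
Start: joints at [68.302, 18.392, -4.016, 83.108, 1.295, 78.541, -3.26], TCP at [0.249, -0.601, 0.223] pointing down, gripper open.
Joint ranges: [-163.93, 163.93], [-17.29, 119.83], [-79.2, 71.16], [3.27, 140.29], [-89.18, 269.18], [5.43, 117.66], [-154.24, 154.24]. Speed limits (degrees/s): [147.25, 147.25, 180, 180, 180, 180, 180].

INTERFACE

Orientations are given as [roll, pitch, yaw] about the fixed x, y, z axes, in that order (R = Rz(yaw) Ry(pitch) Rx(roll)).
In Python, from cell import get_obs, eyes, env gives the robot as it stands.
- The arm moves only by the tool servo_tool, never from a script. Its argument "series" is a list that holds one entry, the list of rows, each a list of 7 numbers: the shift along the tool's x, y, z in units of 300 mm (1.0 is 300 mm), then the turn, a rotation vector about the tool's x, y, z in units of pi rad (1.0 is pi rad), then the opening, from 0 (shut) to 1 (fully open). In form: [[[tx, ty, tz, wx, wy, wz, gripper], ...]]. A call has 1 to 12 rows; each row is the pose to reach, as a shift and turn from the pose commanded when the call began, along the tool's axes at that moment, turning the shorter way round; what a row does not reach only later rows make up. A row lasts 1/12 s, in which the tool goes at most 41.7 mm and 7.16 degrees, less where a joint would pass 70% of its speed; a pose out of reach is approached as far as the arm can. A call with a number of a shift or a turn outside -1 to 1 is refused whole. A call with a gripper value outside its range is refused whole. The fingers move at their own pace and stop on an object; "grip_force" is the grip in N (left out, the last holds). Time passes only in rows, so rows that repeat a pose let the fingers close. It gives the time, the measured TCP pose, the force, the opening and the grip force at its end, in the units of the state.
- get_obs(): the state, without advancing time (a new reading comes with each control period).
- eyes.read_camera(name): name is "scene" or "top" or "wrist"; returns a dict with "frame" (480x640x3 uint8, red, green, blue), "depth" (480x640 float32, m along the optical axis (not along the pixel's ray), 0 where there is no reading), "fx", "fy", "cx", "cy" (pixels), "origin" and "rotation" of the camera in the world; the wrist camera has in their place "mount" (4x4, takes a point from camera to tool coordinates, whose origin is the TCP and whose axes are the flange's). Camera axes: x right, y down, z forward; pixel columns grow to the right and rows downward; lengths in m; the calibration is good to about 2 mm. A picture is of the moment at which its call begins: read the wrist's pose just before it.
- env.sign_off(): hands the job in; it is judged then, once.
The state is a dict: "time_s": time; "qpos": joint angles; "joint_velocities": joint speeds; "effort": joint torques, N m; "tool_pos": TCP position; "tool_rot": TCP orientation; "force": force on the tool from outside, world axes, zero at the start; "wrist_torque": the same for the moment, N m; "grip_width": finger opening in m; "grasp_force": force on a finger pad.
Only numpy, scipy, OpenCV 4.12 (cv2) and the standard library are available. Lean on these libraries where they do the work, as an engineer would, in place of code of your own. Each camera call takes 0.05 s, during which the arm holds its last target. There are 200 camera calls.

## Working session

There is one attempt and no reset: what is moved stays moved. The work goes in short steps, Python scripts to look and compute and a tool call to move; the robot and the scene stay as the last step left them, time stands still between calls to the robot, and variables do not carry over. Pictures are saved under pics/ and viewed, at most 10 in all, crops included, and the job is handed in when it is done.

Besides the shell and the picture viewer there is one more tool, called after "Request:" as a command line: name --argument value ..., lists and objects as JSON in quotes. servo_tool: Moves the arm, as the interface text tells. Shifts and turns lie within -1 to 1; 1 stands for 300 mm of shift or pi rad of turn. Its arguments: {"type":"object","properties":{"series":{"type":"array"},"grip_force":{"type":"number"}},"required":["series"]}

```bash
mkdir -p pics; python3 - <<'E'
from cell import get_obs, eyes, env
import cv2,numpy as np
o=get_obs();print(o['time_s'],o['tool_pos'],o['tool_rot'])
for n in("scene","top"):
    c=eyes.read_camera(n);cv2.imwrite(f'pics/{n}0.png',c['frame'][:,:,::-1])
    np.savez(f'pics/{n}0.npz',**c);print(n,c['fx'],c['cx'],c['cy'],c['origin'],np.round(c['rotation'],3).tolist())
E
```

```text
0.0 [ 0.24853585 -0.60000968  0.22146424] [-1.79890569e+02  6.41711889e-03  2.25077933e+01]
scene 470.42900144760864 324.68620301510447 234.03754082942103 [0.56944533 0.15080378 0.90291987] [-159.557, 0.262, -154.74]
top 597.8235874103402 310.9851700655639 245.24780984292644 [ 0.50630861 -0.05165867  1.15189515] [-169.086, 0.169, -89.529]
```

View pics/scene0.png

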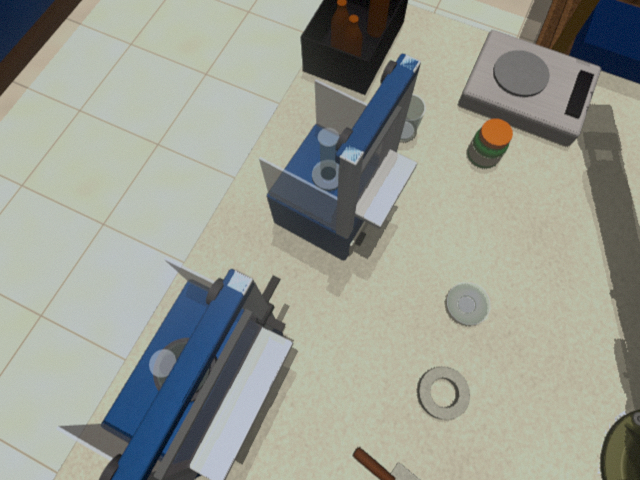

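View pics/top0.png

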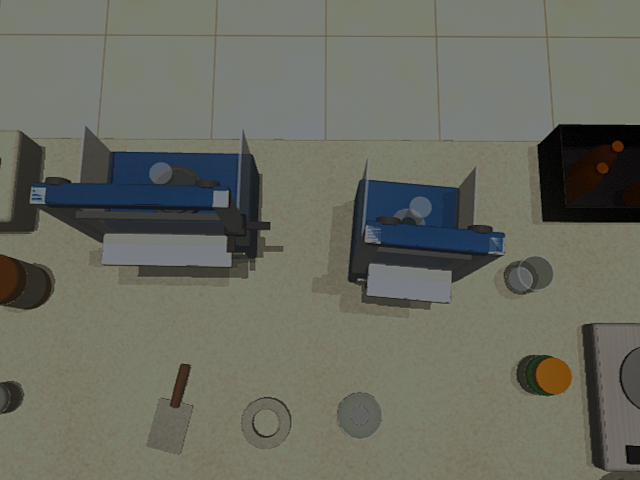

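The wide bay is the left one in the top view (lip at x 103–232, y 233–267; pointer near (260,226)), and lower left in the scene view (lip (195–293, 335–475), pointer near (272,292)). The narrow bay sits to its right in the top view. Next I'll measure with depth.

```bash
cat > h.py <<'E'
import numpy as np
from scipy.spatial.transform import Rotation as R
def cloud(c):
    d=c['depth'];v,u=np.indices(d.shape)
    p=np.stack([(u-c['cx'])/c['fx']*d,(v-c['cy'])/c['fy']*d,d],-1)
    return p@R.from_euler('xyz',c['rotation'],degrees=True).as_matrix().T+c['origin']
E
python3 - <<'E'
from h import *
import cv2
for n,box,pb in(("top",(95,240,225,275),(236,275,212,260)),("scene",(185,300,325,480),(255,290,270,330))):
    c=np.load(f'pics/{n}0.npz');P=cloud(c);f=c['frame'].astype(int)
    m=np.zeros(P.shape[:2],bool);a=box;m[a[2]:a[3],a[0]:a[1]]=1
    m&=(f.min(-1)>(110 if n=="top" else 190))&(P[...,2]>.12)&(P[...,2]<.3)
    q=P[m];print(n,len(q),'z med',np.median(q[:,2]))
    r=cv2.minAreaRect((q[:,:2]*1000).astype(np.float32));print(np.round(cv2.boxPoints(r)).tolist(),r)
    a=pb;s=P[a[2]:a[3],a[0]:a[1]].reshape(-1,3);g=f[a[2]:a[3],a[0]:a[1]].reshape(-1,3)
    k=(g.max(-1)<85)&(s[:,2]>.16)&(s[:,2]<.36);s=s[k]
    print('ptr',len(s));print(np.round(s[np.argsort(s[:,0])][:400:10],3).tolist())
    import sys
    x,y,w,h=pb[0]-25,pb[2]-25,100,100
    cv2.imwrite(f'pics/{n}_ptr.png',cv2.resize(c['frame'][y:y+h,x:x+w,::-1],(400,400),interpolation=2))
a=cv2.imread('pics/top_ptr.png');b=cv2.imread('pics/scene_ptr.png');cv2.imwrite('pics/ptr.png',np.hstack([a,b]))
E
```

```text
top 3763 z med 0.18568094038901417
[[657.0, 85.0], [708.0, 84.0], [711.0, 297.0], [659.0, 297.0]] ((683.7642211914062, 190.68353271484375), (212.6732635498047, 51.43852996826172), 89.29837036132812)
ptr 533
[[0.695, 0.061, 0.244], [0.696, 0.057, 0.241], [0.697, 0.065, 0.251], [0.698, 0.059, 0.252], [0.7, 0.068, 0.251], [0.7, 0.075, 0.187], [0.7, 0.065, 0.263], [0.701, 0.064, 0.21], [0.701, 0.065, 0.21], [0.701, 0.062, 0.209], [0.701, 0.063, 0.184], [0.701, 0.075, 0.175], [0.701, 0.065, 0.274], [0.701, 0.061, 0.306], [0.702, 0.061, 0.179], [0.703, 0.061, 0.294], [0.704, 0.061, 0.262], [0.705, 0.061, 0.285], [0.706, 0.046, 0.246], [0.706, 0.032, 0.244], [0.707, 0.045, 0.243], [0.707, 0.038, 0.242], [0.708, 0.055, 0.245], [0.708, 0.03, 0.245], [0.708, 0.045, 0.243], [0.709, 0.053, 0.248], [0.709, 0.04, 0.246], [0.709, 0.037, 0.245], [0.71, 0.041, 0.243], [0.71, 0.035, 0.248], [0.711, 0.043, 0.246], [0.711, 0.06, 0.315], [0.711, 0.061, 0.183], [0.712, 0.06, 0.292], [0.712, 0.052, 0.245], [0.713, 0.037, 0.244], [0.713, 0.06, 0.248], [0.714, 0.044, 0.246], [0.714, 0.056, 0.252], [0.714, 0.
[... 424 characters left out ...]
], [0.685, 0.085, 0.246], [0.686, 0.085, 0.247], [0.688, 0.076, 0.246], [0.69, 0.082, 0.247], [0.691, 0.085, 0.247], [0.692, 0.083, 0.246], [0.694, 0.076, 0.247], [0.695, 0.08, 0.248], [0.696, 0.065, 0.243], [0.696, 0.064, 0.245], [0.696, 0.064, 0.253], [0.696, 0.076, 0.251], [0.697, 0.081, 0.252], [0.698, 0.074, 0.252], [0.698, 0.067, 0.253], [0.699, 0.09, 0.252], [0.699, 0.067, 0.254], [0.7, 0.061, 0.252], [0.7, 0.066, 0.264], [0.7, 0.072, 0.285], [0.7, 0.076, 0.335], [0.7, 0.089, 0.253], [0.7, 0.065, 0.307], [0.701, 0.068, 0.352], [0.701, 0.062, 0.254], [0.701, 0.066, 0.304], [0.701, 0.084, 0.291], [0.701, 0.076, 0.289], [0.701, 0.066, 0.322], [0.701, 0.073, 0.308], [0.701, 0.079, 0.323]]
```

View pics/ptr.png

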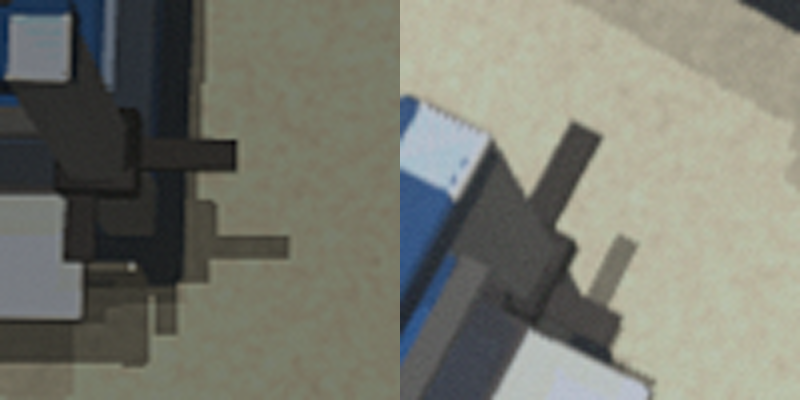

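The left crop shows the nose beside the lip's end, at about (80,230), and a dark side bar to the right of the clip. The right crop shows the same clip at about (560,290).

- **Lip:** top at 0.186 m, so its middle is at about 0.179. Front edge at x≈0.657, centre at y≈0.19, almost square to the x axis.
- **Pointer:** z≈0.245, so the window has to rise about 66 mm.

I'll bring the tool over with the gripper closed, then test tilting it towards horizontal.

```bash
cat >> h.py <<'E'
def rel(targets,start=None):
    """world (pos,rpy) targets -> servo rows relative to the present (or given) pose"""
    from cell import get_obs
    o=get_obs();p,r=start or (o['tool_pos'],o['tool_rot'])
    R0=R.from_euler('xyz',r,degrees=True)
    print('t',o['time_s'],'p',np.round(o['tool_pos'],4),'rot',np.round(o['tool_rot'],2),'q',np.round(o['qpos'],1),'F',np.round(o['force'],1),'w',o['grip_width'])
    for q,s in targets:
        Rt=s if isinstance(s,R) else R.from_euler('xyz',s,degrees=True)
        print(np.round(np.r_[R0.inv().apply(np.array(q)-p)/.3,(R0.inv()*Rt).as_rotvec()/np.pi],3).tolist())
E
python3 - <<'E'
from h import *
rel([((.40,-.30,.32),(180,0,55)),((.45,.12,.32),(180,0,105))])
rel([((.45,.12,.32),(180,0,105))],((.40,-.30,.32),(180,0,55)))
E
```

```text
t 0.1 p [ 0.2486 -0.6     0.2215] rot [-1.799e+02  1.000e-02  2.251e+01] q [68.3 18.4 -4.  83.2  1.3 78.5 -3.3] F [ 0.1  0.1 -0.1] w 0.08722942342156867
[0.849, -0.731, -0.327, -0.001, -0.0, -0.181]
[1.539, -1.961, -0.325, -0.0, -0.0, -0.458]
t 0.1 p [ 0.2486 -0.6     0.2215] rot [-1.799e+02  1.000e-02  2.251e+01] q [68.3 18.4 -4.  83.2  1.3 78.5 -3.3] F [ 0.1  0.1 -0.1] w 0.08722942342156867
[1.242, -0.666, -0.0, 0.0, 0.0, -0.278]
```

Request:
servo_tool --series '[[[0.85,-0.73,-0.33,0,0,-0.18,0],[0.85,-0.73,-0.33,0,0,-0.18,0],[0.85,-0.73,-0.33,0,0,-0.18,0],[0.85,-0.73,-0.33,0,0,-0.18,0],[0.85,-0.73,-0.33,0,0,-0.18,0],[0.85,-0.73,-0.33,0,0,-0.18,0],[0.85,-0.73,-0.33,0,0,-0.18,0],[0.85,-0.73,-0.33,0,0,-0.18,0],[0.85,-0.73,-0.33,0,0,-0.18,0]]]'

```text
time_s: 0.85
tool_pos: [0.404, -0.2946, 0.3234]
tool_rot: [179.9, -0.1, 55.4]
force: [0.1, -0.3, -0.1]
grip_width: 0.0348
grasp_force: 0.0
```

```bash
python3 - <<'E'
from h import *
rel([((.42,0.05,.32),(180,0,95))])
E
```

```text
t 0.85 p [ 0.404  -0.2946  0.3234] rot [ 1.7987e+02 -1.0000e-01  5.5360e+01] q [ 54.2  -1.1 -20.7  93.8  -0.5  87.1  -1. ] F [ 0.1 -0.3 -0.1] w 0.03483812189168068
[0.975, -0.609, 0.012, 0.001, -0.0, -0.22]
```

Request:
servo_tool --series '[[[0.98,-0.61,0,0,0,-0.22,0],[0.98,-0.61,0,0,0,-0.22,0],[0.98,-0.61,0,0,0,-0.22,0],[0.98,-0.61,0,0,0,-0.22,0],[0.98,-0.61,0,0,0,-0.22,0],[0.98,-0.61,0,0,0,-0.22,0],[0.98,-0.61,0,0,0,-0.22,0],[0.98,-0.61,0,0,0,-0.22,0],[0.98,-0.61,0,0,0,-0.22,0]]]'

```text
time_s: 1.6
tool_pos: [0.4192, 0.0525, 0.3217]
tool_rot: [180.0, -0.0, 95.0]
force: [0.3, -0.2, 0.1]
grip_width: 0.0003
grasp_force: 0.0
```

Request:
servo_tool --series '[[[0,0,0,0,0.16,0,0],[0,0,0,0,0.16,0,0],[0,0,0,0,0.16,0,0],[0,0,0,0,0.16,0,0]]]'

```text
time_s: 1.93
tool_pos: [0.4202, 0.0451, 0.3225]
tool_rot: [179.8, -28.9, 94.6]
force: [0.7, 0.4, 0.2]
grip_width: 0.0006
grasp_force: 0.0
```

```bash
python3 - <<'E'
from h import *
rel([])
E
```

```text
t 1.9333 p [0.4202 0.0451 0.3225] rot [179.81 -28.88  94.59] q [ 41.9  -6.6 -25.7 103.7 -29.7  93.   22.4] F [0.7 0.4 0.2] w 0.0005501532391685932
```

Positive j5 corresponds to fingers pointing right (-y), so I'll tilt that way and then swing forward.

```bash
cat >> h.py <<'E'
def hor(psi,up=0):
    a=np.radians(psi);b=np.radians(up)
    z=np.array([np.cos(a)*np.cos(b),np.sin(a)*np.cos(b),np.sin(b)]);y=np.array([-np.sin(a),np.cos(a),0])
    return R.from_matrix(np.stack([np.cross(y,z),y,z],1))
E
python3 - <<'E'
from h import *
rel([((.47,0.0,.30),hor(-90,-30)),((.47,-0.03,.30),hor(-90))])
E
```

```text
t 1.9333 p [0.4202 0.0451 0.3225] rot [179.81 -28.88  94.59] q [ 41.9  -6.6 -25.7 103.7 -29.7  93.   22.4] F [0.7 0.4 0.2] w 0.0005501532391685932
[-0.179, 0.153, -0.013, 0.008, -0.494, 0.026]
[-0.266, 0.146, -0.061, 0.016, -0.66, 0.025]
```

Request:
servo_tool --series '[[[-0.18,0.15,0,0,-0.5,0.025,0],[-0.18,0.15,0,0,-0.5,0.025,0],[-0.18,0.15,0,0,-0.5,0.025,0],[-0.18,0.15,0,0,-0.5,0.025,0],[-0.18,0.15,0,0,-0.5,0.025,0],[-0.18,0.15,0,0,-0.5,0.025,0],[-0.18,0.15,0,0,-0.5,0.025,0],[-0.18,0.15,0,0,-0.5,0.025,0],[-0.18,0.15,0,0,-0.5,0.025,0],[-0.18,0.15,0,0,-0.5,0.025,0],[-0.18,0.15,0,0,-0.5,0.025,0],[-0.18,0.15,0,0,-0.5,0.025,0]]]'

```text
time_s: 2.93
tool_pos: [0.4688, 0.0025, 0.2964]
tool_rot: [177.8, 57.5, 89.0]
force: [-0.1, -0.8, -0.3]
grip_width: 0.0004
grasp_force: 0.0
```

```bash
python3 - <<'E'
from h import *
rel([((.47,-.02,.30),hor(-90)),((.50,0.03,.30),hor(-60))])
E
```

```text
t 2.9333 p [0.4688 0.0025 0.2964] rot [177.85  57.48  89.01] q [  9.1  18.5 -53.7 102.   53.7 111.9 -49.4] F [-0.1 -0.8 -0.3] w 0.00035940086248339146
[-0.05, 0.003, 0.057, 0.006, -0.181, -0.005]
[0.04, 0.105, -0.081, -0.156, -0.175, -0.052]
```

Request:
servo_tool --series '[[[0.04,0.1,-0.08,-0.155,-0.175,-0.05,0],[0.04,0.1,-0.08,-0.155,-0.175,-0.05,0],[0.04,0.1,-0.08,-0.155,-0.175,-0.05,0],[0.04,0.1,-0.08,-0.155,-0.175,-0.05,0],[0.04,0.1,-0.08,-0.155,-0.175,-0.05,0],[0.04,0.1,-0.08,-0.155,-0.175,-0.05,0],[0.04,0.1,-0.08,-0.155,-0.175,-0.05,0],[0.04,0.1,-0.08,-0.155,-0.175,-0.05,0]]]'

```text
time_s: 3.6
tool_pos: [0.4976, 0.0286, 0.2983]
tool_rot: [158.1, 89.6, 97.8]
force: [0.0, 0.5, 0.3]
grip_width: 0.0005
grasp_force: 0.0
```

```bash
python3 - <<'E'
from h import *
rel([((.53,0.10,.27),hor(-40)),((.56,0.12,.2),hor(-30))])
E
```

```text
t 3.6 p [0.4976 0.0286 0.2983] rot [158.09  89.65  97.75] q [-11.4  24.1 -43.7 121.4  81.8 116.5 -54.8] F [0.  0.5 0.3] w 0.00045746673812974966
[0.096, 0.211, -0.153, -0.113, -0.002, -0.001]
[0.329, 0.331, -0.16, -0.169, -0.002, -0.001]
```

Request:
servo_tool --series '[[[0.1,0.21,-0.15,-0.11,0,0,0],[0.1,0.21,-0.15,-0.11,0,0,0],[0.1,0.21,-0.15,-0.11,0,0,0],[0.1,0.21,-0.15,-0.11,0,0,0],[0.1,0.21,-0.15,-0.11,0,0,0],[0.1,0.21,-0.15,-0.11,0,0,0]]]'

```text
time_s: 4.1
tool_pos: [0.5315, 0.0985, 0.2716]
tool_rot: [103.0, 89.3, 62.1]
force: [1.3, -0.6, 0.2]
grip_width: 0.0006
grasp_force: 0.0
```

```bash
python3 - <<'E'
from h import *
rel([((.57,0.12,.16),hor(-25)),((.60,0.18,.145),hor(-15))])
E
```

```text
t 4.1 p [0.5315 0.0985 0.2716] rot [103.    89.34  62.14] q [-13.7  24.  -46.3 127.8  93.  108.6 -56.3] F [ 1.3 -0.6  0.2] w 0.0005593079571717584
[0.373, 0.134, 0.051, -0.088, -0.0, -0.004]
[0.426, 0.35, -0.004, -0.144, -0.0, -0.004]
```

Request:
servo_tool --series '[[[0.43,0.35,0,-0.145,0,0,0],[0.43,0.35,0,-0.145,0,0,0],[0.43,0.35,0,-0.145,0,0,0],[0.43,0.35,0,-0.145,0,0,0],[0.43,0.35,0,-0.145,0,0,0],[0.43,0.35,0,-0.145,0,0,0],[0.43,0.35,0,-0.145,0,0,0],[0.43,0.35,0,-0.145,0,0,0],[0.43,0.35,0,-0.145,0,0,0]]]'

```text
time_s: 4.85
tool_pos: [0.5996, 0.1803, 0.1446]
tool_rot: [68.9, 89.3, 54.4]
force: [-0.5, -0.2, -0.6]
grip_width: 0.0004
grasp_force: 0.0
```

```bash
python3 - <<'E'
from h import *
rel([((.685,0.18,.145),hor(-15)),((.685,0.18,.158),hor(-15))])
from cell import eyes
import cv2
for n in("scene","top"):
    c=eyes.read_camera(n);cv2.imwrite(f'pics/{n}1.png',c['frame'][:,:,::-1])
cv2.imwrite('pics/b1.png',cv2.resize(np.hstack([cv2.imread('pics/scene1.png'),cv2.imread('pics/top1.png')]),(800,300)))
E
```

```text
t 4.85 p [0.5996 0.1803 0.1446] rot [68.94 89.33 54.45] q [-16.5  39.2 -35.7 133.7 124.7 101.8 -68.3] F [-0.5 -0.2 -0.6] w 0.0004132250931011764
[0.001, 0.07, 0.276, 0.003, 0.001, -0.003]
[-0.043, 0.071, 0.276, 0.003, 0.001, -0.003]
```

View pics/b1.png

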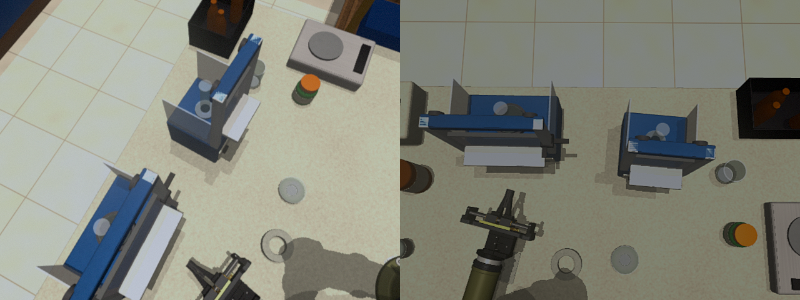

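The gripper now points forward, its fingertip just in front of the lip (top view, about (512,190)), and clear of everything. I'll slide it under and raise it gently.

Request:
servo_tool --series '[[[0,0.035,0.14,0,0,0,0],[0,0.07,0.275,0,0,0,0],[0,0.07,0.275,0,0,0,0],[0,0.07,0.275,0,0,0,0],[0,0.07,0.275,0,0,0,0],[-0.04,0.07,0.275,0,0,0,0],[-0.04,0.07,0.275,0,0,0,0]]]'

```text
time_s: 5.53
tool_pos: [0.6831, 0.1805, 0.155]
tool_rot: [79.3, 89.5, 65.0]
force: [-1.1, 0.6, 0.3]
grip_width: 0.0004
grasp_force: 0.0
```

Request:
servo_tool --series '[[[-0.01,0,0,0,0,0,0],[-0.02,0,0,0,0,0,0],[-0.03,0,0,0,0,0,0],[-0.03,0,0,0,0,0,0]]]'

```text
time_s: 5.87
tool_pos: [0.6837, 0.1796, 0.1623]
tool_rot: [97.0, 89.6, 82.6]
force: [0.1, 0.4, 0.1]
grip_width: 0.0002
grasp_force: 0.2
```

Request:
servo_tool --series '[[[-0.015,0,0,0,0,0,0],[-0.03,0,0,0,0,0,0],[-0.045,0,0,0,0,0,0],[-0.06,0,0,0,0,0,0],[-0.075,0,0,0,0,0,0],[-0.09,0,0,0,0,0,0],[-0.105,0,0,0,0,0,0],[-0.12,0,0,0,0,0,0],[-0.135,0,0,0,0,0,0],[-0.15,0,0,0,0,0,0],[-0.15,0,0,0,0,0,0]]]'

```text
time_s: 6.78
tool_pos: [0.6843, 0.1789, 0.2093]
tool_rot: [72.6, 89.5, 58.2]
force: [-0.4, 0.5, -0.9]
grip_width: 0.0004
grasp_force: 0.5
```

```bash
cat > m.py <<'E'
from h import *
from cell import eyes
import sys,cv2
rel([])
c=eyes.read_camera("top");P=cloud(c);f=c['frame'].astype(int)
g=P[...,2];m=(f.min(-1)>100)&(P[...,0]>.63)&(P[...,0]<.72)&(P[...,1]>.08)&(P[...,1]<.30)&(g>.13)&(g<.3)
print('lip top',m.sum(),np.percentile(g[m],[10,50,90]))
m=(P[...,0]>.66)&(P[...,0]<.695)&(P[...,1]>.068)&(P[...,1]<.08)&(g>.2)&(g<.3)&(f.max(-1)<85);print('nose top',m.sum(),np.median(g[m]))
m=(P[...,0]>.69)&(P[...,0]<.72)&(P[...,1]>.028)&(P[...,1]<.056)&(g>.2)&(g<.3)&(f.max(-1)<85);print('bar top',m.sum(),np.median(g[m]))
c=eyes.read_camera("scene");P=cloud(c);f=c['frame'].astype(int);g=P[...,2]
m=(f.min(-1)>100)&(P[...,0]>.63)&(P[...,0]<.70)&(P[...,1]>.09)&(P[...,1]<.30)&(g>.13)&(g<.3);print('scene lip',m.sum(),np.median(g[m]))
m=(P[...,0]>.66)&(P[...,0]<.695)&(P[...,1]>.068)&(P[...,1]<.09)&(g>.2)&(g<.3)&(f.max(-1)<85);print('scene nose top',m.sum(),np.median(g[m]))
E
python3 m.py
```

```text
t 6.7833 p [0.6843 0.1789 0.2093] rot [72.64 89.51 58.16] q [-11.   30.6 -34.2 127.7 127.7  88.  -59.8] F [-0.4  0.5 -0.9] w 0.0004263650143602799
lip top 4188 [0.23128185 0.23343362 0.23543931]
nose top 93 0.2444847713178513
bar top 151 0.24514635776052607
scene lip 5228 0.23545668500950373
scene nose top 159 0.24676808213002144
```

Both cameras put the lip 16 mm below the pointer, so I'll raise it by that much.

Request:
servo_tool --series '[[[-0.012,0,0,0,0,0,0],[-0.025,0,0,0,0,0,0],[-0.038,0,0,0,0,0,0],[-0.048,0,0,0,0,0,0],[-0.053,0,0,0,0,0,0],[-0.053,0,0,0,0,0,0],[-0.053,0,0,0,0,0,0]]]'

```text
time_s: 7.47
tool_pos: [0.684, 0.1787, 0.2241]
tool_rot: [77.3, 89.6, 62.9]
force: [0.4, -0.6, -0.7]
grip_width: 0.0009
grasp_force: 0.4
```

Request:
servo_tool --series '[[[0.02,0,0,0,0,0,0],[0.06,0,0,0,0,0,0],[0.1,0,0,0,0,0,0],[0.1,0,0,0,0,0,0]]]'

```text
time_s: 7.8
tool_pos: [0.6837, 0.1792, 0.1908]
tool_rot: [114.8, 89.7, 100.4]
force: [-0.4, -0.2, -0.2]
grip_width: 0.0004
grasp_force: 0.0
```

```bash
python3 m.py
```

```text
t 7.8 p [0.6837 0.1792 0.1908] rot [114.79  89.67 100.39] q [-11.5  33.  -33.5 127.5 128.6  89.4 -60.9] F [-0.4 -0.2 -0.2] w 0.0003677975145010135
lip top 4260 [0.24620426 0.24828742 0.25027288]
nose top 94 0.24480212052058536
bar top 153 0.24521250856278254
scene lip 5411 0.25028245985671915
scene nose top 136 0.24679569203797996
```

The lip is within about 1 mm of the pointer and is staying put. I'll back the fingers out.

Request:
servo_tool --series '[[[0,0,-0.1,0,0,0,0],[0,0,-0.2,0,0,0,0],[0,0,-0.3,0,0,0,0],[0,0,-0.35,0,0,0,0],[0,0,-0.35,0,0,0,0],[0,0,-0.35,0,0,0,0],[0,0,-0.35,0,0,0,0]]]'

```text
time_s: 8.48
tool_pos: [0.5831, 0.2052, 0.1942]
tool_rot: [80.1, 89.5, 65.6]
force: [0.9, -0.6, 0.1]
grip_width: 0.0004
grasp_force: 0.0
```

```bash
python3 m.py && python3 -c "
from cell import env
print(env.sign_off())"
```

```text
t 8.4833 p [0.5831 0.2052 0.1942] rot [80.08 89.54 65.6 ] q [-17.5  31.6 -40.2 133.9 118.1  99.1 -63.3] F [ 0.9 -0.6  0.1] w 0.00037536642577902534
lip top 4249 [0.24622595 0.24824574 0.25033036]
nose top 94 0.24473455764835805
bar top 152 0.24511225907395057
scene lip 5423 0.2503075198775573
scene nose top 134 0.24679442781530003
the job is handed in; nothing more can be done
None
```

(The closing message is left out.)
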